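# Shut and clip the red-lidded spice bin

### The job

Close up the spice bin with the red lid: push its lid down until it is fully shut, then push the clip lever on its front down past its dead point so that it snaps into lock. Only push with the fingers: do not lift, tip or shove the bin or raise its lid. Leave the blue-lidded bin open just as it is, and leave the other things on the counter alone.

Things in the scene. Friction and masses are not known exactly. Their poses are not given: they have to be found in the camera images.
- red_bin: Loose clear-plastic spice bin with a hinged red lid: a box 130 (x) x 120 (y) x 135 mm high, 2 kg, standing on the steel counter. Origin: centre of its underside; z up; its front, with the clip lever, faces its own -x. The lid hinge is parallel to its y at x = 67, z = 135 mm; the lever's pivot is parallel to its y at x = -77, z = 110 mm.
- red_lid (a joint): Angle (rad) of the red lid. 0 = fully shut: it lies level on the rim, its top face 145 mm above the counter. Grows as the front edge rises; begins at 0.45 to 0.8. A stiff hinge keeps it wherever it is left; pushing its front half down takes about 1 N.
- red_edge (a point): Point on the top face of the red lid, at mid-width, 125 mm from the hinge. The lid is a slab 124 mm wide and 10 mm thick that reaches 135 mm from the hinge, with a lip 64 mm wide reaching 13 mm further, and a knob 24 mm wide and 18 mm high, 45 mm from the hinge.
- red_lever (a joint): Angle (rad) of the over-centre lever on the red-lidded bin. 0 = open: the handle sticks out to the bin's -x, rising 35 degrees above level. Grows as it is pushed down. About 0.91 = dead point, 17 degrees below level. 1.9 = locked, 74 degrees below level, held by its spring. At the pad it resists with about 4 N (square to the handle) at first, falling to nothing at the dead point, beyond which it snaps by itself to 1.9.
- red_pad (a point): Centre of the upper face of the black pad ending the red-lidded bin's lever, 80 mm from the pivot. The handle is a steel strip 34 mm wide; the pad is 30 mm long, 42 mm wide, 8 mm thick and ends 95 mm from the pivot. A wire loop 56 mm wide rides on the lever within 30 mm of the pivot and stands 55 mm above it while the lever is open.
- blue_bin: Loose clear-plastic spice bin with a hinged blue lid: a box 130 (x) x 120 (y) x 135 mm high, 2 kg, standing on the steel counter. Origin: centre of its underside; z up; its front, with the clip lever, faces its own -x. The lid hinge is parallel to its y at x = 67, z = 135 mm; the lever's pivot is parallel to its y at x = -77, z = 110 mm.
- blue_lid (a joint): Angle (rad) of the blue lid. 0 = fully shut: it lies level on the rim, its top face 145 mm above the counter. Grows as the front edge rises; begins at 0.45 to 0.8. A stiff hinge keeps it wherever it is left; pushing its front half down takes about 1 N.
- blue_edge (a point): Point on the top face of the blue lid, at mid-width, 125 mm from the hinge. The lid is a slab 124 mm wide and 10 mm thick that reaches 135 mm from the hinge, with a lip 64 mm wide reaching 13 mm further, and a knob 24 mm wide and 18 mm high, 45 mm from the hinge.
- blue_lever (a joint): Angle (rad) of the over-centre lever on the blue-lidded bin. 0 = open: the handle sticks out to the bin's -x, rising 35 degrees above level. Grows as it is pushed down. About 0.91 = dead point, 17 degrees below level. 1.9 = locked, 74 degrees below level, held by its spring. At the pad it resists with about 4 N (square to the handle) at first, falling to nothing at the dead point, beyond which it snaps by itself to 1.9.
- blue_pad (a point): Centre of the upper face of the black pad ending the blue-lidded bin's lever, 80 mm from the pivot. The handle is a steel strip 34 mm wide; the pad is 30 mm long, 42 mm wide, 8 mm thick and ends 95 mm from the pivot. A wire loop 56 mm wide rides on the lever within 30 mm of the pivot and stands 55 mm above it while the lever is open.
- green_jar: Clear round jar with a green screw cap, 90 mm wide, 180 mm high. Loose bystander. Origin: centre of its underside.
- yellow_jar: Clear round jar with a yellow screw cap, 90 mm wide, 160 mm high. Loose bystander. Origin: centre of its underside.
- sauce_bottle: Brown glass bottle with a red cap, 60 mm wide, 190 mm high. Loose bystander. Origin: centre of its underside.
- steel_tin: Flat lidded steel tin, 94 x 134 x 51 mm. Loose bystander. Origin: centre of its underside.
- steel_bowl: Small metal bowl, 120 mm wide, 50 mm high. Loose bystander. Origin: centre of its underside.
- shaker: Small glass shaker with a steel top, 40 mm wide, 70 mm high, in front of the bins. Loose bystander. Origin: centre of its underside.

How it is judged (in metres and radians):
On the way, in this order (a step that is already met when the one before it is completed fails the run):
1. the red lid is pushed fully shut while its lever is still open (value of joint red_lid below 0.04 rad and value of joint red_lever below 0.6 rad), for 0.2 s.
2. the red-lidded bin's lever has snapped into lock with the lid still shut (value of joint red_lid below 0.04 rad and value of joint red_lever above 1.75 rad), for 0.2 s.
At the end, for the whole second after the job is handed in: The red lid is shut (joint under 0.04 rad) and its lever locked (joint above 1.75 rad, at rest); the red-lidded bin stands upright and still within 40 mm of where it began; the blue-lidded bin, its lid and its lever are within 20 mm of where they began, and every other thing within 30 mm (all of step 2 and velocity of joint red_lever below 0.1 rad/s and linear speed of red_bin below 0.01 m/s and distance of red_bin from where it was at the start of the episode below 0.04 m and angle between red_bin's own z axis and vertical below 0.05 rad and distance of each of blue_edge, blue_pad, blue_bin from where it was at the start of the episode below 0.02 m and distance of each of green_jar, yellow_jar, sauce_bottle, steel_tin, steel_bowl, shaker from where it was at the start of the episode below 0.03 m); the robot touches nothing.
It fails at once if the red-lidded bin is lifted (8 mm), tipped (0.15 rad) or shoved more than 40 mm (height (world z) of red_bin above 0.008 m or angle between red_bin's own z axis and vertical above 0.15 rad or distance of red_bin from where it was at the start of the episode above 0.04 m).
It fails at once if the red lid is raised instead of pushed down (beyond 1.0 rad) (value of joint red_lid above 1 rad).
It fails at once if the blue-lidded bin, its lid or its lever is moved by more than 20 mm (distance of any of blue_edge, blue_pad, blue_bin from where it was at the start of the episode above 0.02 m).
It fails at once if another thing on the counter is moved or lifted by more than 30 mm, or tipped (distance of any of green_jar, yellow_jar, sauce_bottle, steel_tin, steel_bowl, shaker from where it was at the start of the episode above 0.03 m or angle between any of green_jar, yellow_jar, sauce_bottle, steel_tin, steel_bowl, shaker's own z axis and vertical above 0.4 rad).
It also fails if it takes over 40 s, if anything falls off the work surface, if the arm or the gripper's body presses on something with over 40 N, if the wrist force passes 120 N, or if a joint passes its speed limit or range.

### The arm

A 6-joint arm with a two-finger parallel gripper is mounted at the origin on the work surface. World frame = base frame: x ahead of the robot, y to its left, z up, the work surface at z = 0. Lengths are in mm, angles in rad, forces in N, time in s.
With the tool pointing down it reaches from about 375 to 925 mm from the base axis. Payload 5.7 kg.
Tool frame: the origin (TCP) lies at the very end of the fingers, on their centre line; the grasp point (between the pads) lies 19 mm behind it; z points along the fingers, y is the direction in which the jaws open and shut (so a half turn about z gives the same grasp; the last joint's range is limited). The gripper opens to 85 mm and grips with 20 to 120 N. Pads are 22 mm wide; open, the fingers measure 114 mm over their backs; the gripper's body (76 mm by 85 mm) begins 54 mm behind the grasp point. The pads swing forward as they close: fully open they stand 13 mm farther back than shut.
Start: joints at [-1.232, 0.359, 1.51, -0, 1.272, -0.115], TCP at [263.011, -539.248, 231.267] pointing down, gripper open.
Joint ranges: [-2.97, 2.97], [-1.01, 2.36], [0.21, 2.38], [-0.96, 4.11], [0.2, 2.71], [-2.98, 2.98]. Speed limits (rad/s): [2.39, 2.39, 3.14, 3.14, 3.14, 3.14].

### API

Orientations are given as a rotation vector (axis times angle).
In Python, from plant import arm, grab_frame gives the robot as it stands. The module is installed in compiled form; this text tells all that it offers.
- The arm moves only by the tool jog_arm, never from a script. Its argument "moves" is a list of rows, each an object of numbers: "jaw": the closure, from -1 (fully open) to 1 (shut); "tx", "ty", "tz": the shift along the tool's x, y, z in m; "wx", "wy", "wz": the turn, a rotation vector about the tool's x, y, z in degrees. In form: [{"jaw": .., "tx": .., "ty": .., "tz": .., "wx": .., "wy": .., "wz": ..}, ...]. A call has exactly 10 rows; each row is the pose to reach, as a shift and turn from the pose commanded when the call began, along the tool's axes at that moment; what a row does not reach only later rows make up. A row lasts 1/12 s, in which the tool goes at most 41.7 mm and 7.16 degrees, less where a joint would pass 70% of its speed; a pose out of reach is approached as far as the arm can. A call with a gripper value outside its range is refused whole. The fingers move at their own pace and stop on an object; the grip force is fixed at half the most. Time passes only in rows, so rows that repeat a pose let the fingers close, or fill a call up. It gives the time, the measured TCP pose, the force and the opening at its end, in the units of the state.
- arm.state(): the state, without advancing time (a new reading comes with each control period).
- grab_frame(name): name is "scene" or "top" or "wrist"; returns a dict with "color" (480x640x3 uint8, red, green, blue), "fx", "fy", "cx", "cy" (pixels), "dist" ([k1, k2, p1, p2, k3] as OpenCV has them; the pictures are not rectified), "position" and "attitude" of the camera in the world. Camera axes: x right, y down, z forward; pixel columns grow to the right and rows downward; lengths in mm; the calibration is good to about 2 mm. A picture is of the moment at which its call begins. There is no depth.
- arm.job_done(): hands the job in, once; it reports no verdict.
The state is a dict: "time_s": time; "joint_pos": joint angles; "joint_vel": joint speeds; "effort": joint torques, N m; "tcp_pos": TCP position; "tool_rot": TCP orientation; "ft_force": force on the tool from outside, world axes, zero at the start; "moment": the same for the moment, N m; "width": opening from 0.0 (shut) to 1.0 (fully open).
Only numpy, scipy, OpenCV 4.12 (cv2) and the standard library are available. Lean on these libraries where they do the work, as an engineer would, in place of code of your own. Each camera call takes 0.05 s, during which the arm holds its last target. There are 200 camera calls.

## Working session

There is one attempt and no reset: what is moved stays moved. The work goes in short steps, Python scripts to look and compute and a tool call to move; the robot and the scene stay as the last step left them, time stands still between calls to the robot, and variables do not carry over. Pictures are saved under pics/ and viewed, about 8 in all and at most 12, crops included, and the job is handed in when it is done.

Besides the shell and the picture viewer there is one more tool, called after "Request:" as name(argument=value, ...) on one line, values as JSON. jog_arm: Moves the arm, as the interface text tells. Its arguments: {"type":"object","properties":{"moves":{"type":"array","items":{"type":"object","properties":{"jaw":{"type":"number"},"tx":{"type":"number"},"ty":{"type":"number"},"tz":{"type":"number"},"wx":{"type":"number"},"wy":{"type":"number"},"wz":{"type":"number"}}}}},"required":["moves"]}

```bash
mkdir -p pics
python3 - <<'E'
from plant import arm, grab_frame
import cv2, pickle, numpy as np
for n in("scene","top"):
    f=grab_frame(n); pickle.dump(f,open(n+".pkl","wb"))
    cv2.imwrite(f"pics/{n}0.png",f["color"][:,:,::-1])
    print(n,{k:np.round(v,3).tolist() for k,v in f.items() if k!="color"})
print(arm.state())
E
```

```text
scene {'fx': 498.103, 'fy': 498.103, 'cx': 321.445, 'cy': 233.085, 'dist': [-0.051, 0.0, 0.0, 0.0, 0.0], 'position': [1112.952, 549.166, 952.686], 'attitude': [-1.056, -2.497, 0.969]}
top {'fx': 443.371, 'fy': 443.371, 'cx': 313.02, 'cy': 233.329, 'dist': [0.015, 0.0, 0.0, 0.0, 0.0], 'position': [503.517, -20.223, 1117.332], 'attitude': [-2.173, 2.164, -0.101]}
{'time_s': 0.1, 'joint_pos': array([-1.23209142e+00,  3.59448546e-01,  1.51131690e+00,  5.93133912e-06,
        1.27254537e+00, -1.15148794e-01]), 'joint_vel': array([-0.00066575, -0.00099558, -0.00190706, -0.00048463,  0.00032194,
        0.00030176]), 'effort': array([ 6.68119210e-04, -5.28647161e+01, -2.79349709e+01, -1.58673315e-04,
        4.86959718e-03, -3.72162972e-06]), 'tcp_pos': array([ 262.8195183 , -538.68163285,  230.53117957]), 'tool_rot': array([-3.05938610e+00, -7.06421842e-01,  2.92040872e-04]), 'ft_force': array([-0.10914615, -0.45662751,  0.0353324 ]), 'moment': array([ 0.02438076, -0.01086917, -0.00433273]), 'width': 0.9980209121749593}
```

View pics/scene0.png

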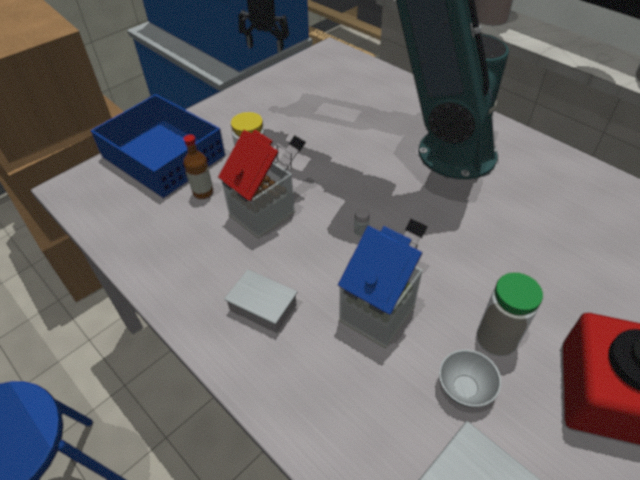

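View pics/top0.png

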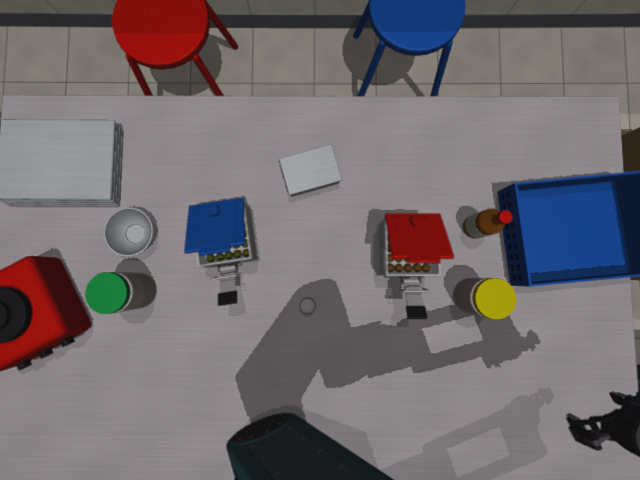

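```bash
cat > h.py <<'E'
import numpy as np, cv2
from scipy.spatial.transform import Rotation as R
def ray(f,uv):
    K=np.array([[f["fx"],0,f["cx"]],[0,f["fy"],f["cy"]],[0,0,1.]])
    p=cv2.undistortPoints(np.array([[uv]],float),K,np.array(f["dist"],float))[0,0]
    return np.array(f["position"],float), R.from_rotvec(f["attitude"]).apply([p[0],p[1],1.])
def onz(f,uv,z):
    o,d=ray(f,uv); return o+d*(z-o[2])/d[2]
def tri(f,a,g,b):
    o,d=ray(f,a);p,e=ray(g,b)
    s=np.linalg.lstsq(np.c_[d,-e],p-o,rcond=None)[0]
    x,y=o+s[0]*d,p+s[1]*e
    return (x+y)/2,np.linalg.norm(x-y)
def biggest(m):
    c=max(cv2.findContours(m.astype(np.uint8),cv2.RETR_EXTERNAL,cv2.CHAIN_APPROX_NONE)[0],key=cv2.contourArea)
    return c
def red(c):
    c=c.astype(int); return (c[...,0]>110)&(c[...,1]<60)&(c[...,2]<60)
def dark(c): return c.max(-1)<60
def roi(m,x0,x1,y0,y1):
    o=np.zeros_like(m); o[y0:y1,x0:x1]=m[y0:y1,x0:x1]; return o
E
python3 - <<'E'
from h import *; import pickle
np.set_printoptions(precision=1,suppress=True)
S,T=[pickle.load(open(n+".pkl","rb")) for n in("scene","top")]
def info(f,m,n):
    c=biggest(m); r=cv2.minAreaRect(c); q=cv2.approxPolyDP(c,3,True)[:,0]
    print(n,cv2.contourArea(c),np.array(r[0]),r[1:],q.tolist()); return r[0]
a=info(T,roi(dark(T["color"]),400,435,300,325),"Tpad")
b=info(S,roi(dark(S["color"]),285,310,130,155),"Spad")
print("pad",tri(T,a,S,b))
info(T,roi(red(T["color"]),370,470,200,280),"Tlid")
info(S,roi(red(S["color"]),210,285,125,205),"Slid")
E
python3 - <<'E'
import sys; sys.path.insert(0,'.')
import pickle,cv2,numpy as np
S,T=[pickle.load(open(''+n+".pkl","rb")) for n in("scene","top")]
a=cv2.resize(T["color"][200:330,360:520],None,fx=4,fy=4,interpolation=2)[:, :, ::-1]
b=cv2.resize(S["color"][110:240,210:320],None,fx=4,fy=4,interpolation=2)[:, :, ::-1]
b=b[:, :160*4]
out=np.hstack([a,b]); out=cv2.resize(out,(800,int(out.shape[0]*800/out.shape[1])))
print(out.shape); cv2.imwrite('pics/crop.png',out)
E
```

```text
Tpad 222.0 [416. 312.] ((12.0, 20.0), 90.0) [[406, 306], [407, 318], [426, 318], [423, 306]]
Spad 102.0 [297.3 142.8] ((12.787240982055664, 9.648553848266602), 35.53767776489258) [[294, 137], [290, 143], [300, 150], [304, 142]]
pad (array([ 428.8, -234.8,  151.3]), np.float64(3.8438147820038004))
Tlid 2604.0 [419.5 238. ] ((48.0, 67.0), 90.0) [[386, 214], [394, 258], [408, 256], [409, 262], [439, 262], [440, 258], [453, 256], [439, 214]]
Slid 2187.5 [247.7 161.7] ((40.18203353881836, 63.575435638427734), 29.875993728637695) [[256, 130], [241, 133], [219, 176], [247, 198], [277, 151], [270, 146], [271, 140]]
(385, 800, 3)
```

View pics/crop.png

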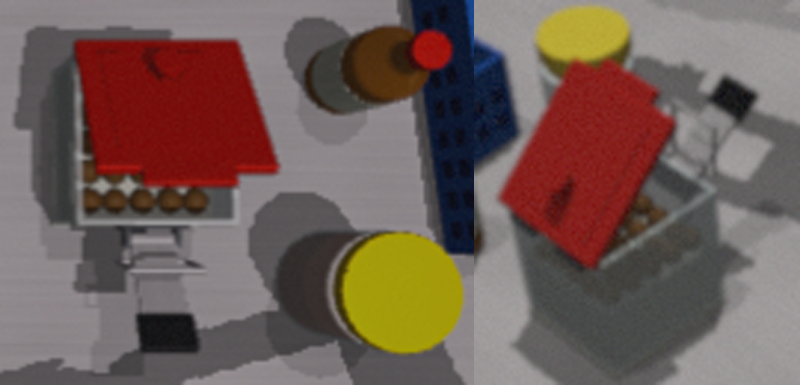

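Run:
```python
from h import *; import pickle
np.set_printoptions(precision=1,suppress=True)
S,T=[pickle.load(open(n+".pkl","rb")) for n in("scene","top")]
hl,hr=onz(T,(386,214),145),onz(T,(439,214),145)
print("hinge",hl,hr,np.linalg.norm(hl-hr))
fl=tri(T,(394,258),S,(277,151)); fr=tri(T,(453,257),S,(241,133)); print("front",fl,fr)
ll=tri(T,(409,262),S,(271,140)); lr=tri(T,(439,262),S,(256,130));print("lip",ll,lr)
h=(hl+hr)/2; 
for n,p in(("front",(fl[0]+fr[0])/2),("lip",(ll[0]+lr[0])/2)):
    d=p-h; print(n,p,d,np.linalg.norm(d),"ang",np.arctan2(d[2],np.hypot(d[0],d[1])),"yaw",np.arctan2(-d[1],-d[0]))
print("yaw from hinge",np.arctan2((hr-hl)[0],-(hr-hl)[1]))
print("yellow",onz(T,(495,298),160))
# lever pad: corners
for c in [[406,306],[407,318],[426,318],[423,306]]: print(onz(T,c,156))
for c in [(78,222),(238,222)]:
    u=(360+c[0]*.2*1.0*1.6875/1.6875*1.0,0)
```

```text
hinge [ 643.  -175.5  145. ] [ 643.5 -292.3  145. ] 116.73656761587237
front (array([ 541.9, -177.6,  221.8]), np.float64(1.9737033329250182)) (array([ 547. , -301.1,  212.8]), np.float64(4.023725672697658))
lip (array([ 533.9, -205.3,  234.6]), np.float64(1.024684228740233)) (array([ 533. , -263.5,  233.9]), np.float64(4.485557792163169))
front [ 544.4 -239.3  217.3] [-98.8  -5.4  72.3] 122.54411225262724 ang 0.6309202741616701 yaw 0.05503747066073094
lip [ 533.4 -234.4  234.2] [-109.8   -0.5   89.2] 141.51336943327556 ang 0.682331064694815 yaw 0.00434290593042862
yaw from hinge 0.003482351761796797
yellow [ 461.2 -402.4  160. ]
[ 443.  -214.1  156. ]
[ 417.7 -215.8  156. ]
[ 417.9 -256.2  156. ]
[ 443.2 -250.4  156. ]
```

Request:
jog_arm(moves=[{"jaw": 1,"tz": -0.04,"wz": 6.5},{"jaw": 1,"tz": -0.08,"wz": 13},{"jaw": 1,"tx": 0.039,"ty": -0.015,"tz": -0.08,"wz": 19.5},{"jaw": 1,"tx": 0.078,"ty": -0.03,"tz": -0.08,"wz": 26},{"jaw": 1,"tx": 0.117,"ty": -0.045,"tz": -0.08,"wz": 26},{"jaw": 1,"tx": 0.156,"ty": -0.06,"tz": -0.08,"wz": 26},{"jaw": 1,"tx": 0.195,"ty": -0.075,"tz": -0.08,"wz": 26},{"jaw": 1,"tx": 0.234,"ty": -0.09,"tz": -0.08,"wz": 26},{"jaw": 1,"tx": 0.273,"ty": -0.105,"tz": -0.08,"wz": 26},{"jaw": 1,"tx": 0.312,"ty": -0.12,"tz": -0.08,"wz": 26}])

```text
validation failed for argument at $.mo...
```

Request:
jog_arm(moves=[{"jaw": 1,"tx": 0,"ty": 0,"tz": -0.04,"wx": 0,"wy": 0,"wz": 6.5},{"jaw": 1,"tx": 0,"ty": 0,"tz": -0.08,"wx": 0,"wy": 0,"wz": 13},{"jaw": 1,"tx": 0.039,"ty": -0.015,"tz": -0.08,"wx": 0,"wy": 0,"wz": 19.5},{"jaw": 1,"tx": 0.078,"ty": -0.03,"tz": -0.08,"wx": 0,"wy": 0,"wz": 26},{"jaw": 1,"tx": 0.117,"ty": -0.045,"tz": -0.08,"wx": 0,"wy": 0,"wz": 26},{"jaw": 1,"tx": 0.156,"ty": -0.06,"tz": -0.08,"wx": 0,"wy": 0,"wz": 26},{"jaw": 1,"tx": 0.195,"ty": -0.075,"tz": -0.08,"wx": 0,"wy": 0,"wz": 26},{"jaw": 1,"tx": 0.234,"ty": -0.09,"tz": -0.08,"wx": 0,"wy": 0,"wz": 26},{"jaw": 1,"tx": 0.273,"ty": -0.105,"tz": -0.08,"wx": 0,"wy": 0,"wz": 26},{"jaw": 1,"tx": 0.312,"ty": -0.12,"tz": -0.08,"wx": 0,"wy": 0,"wz": 26}])

```text
time_s: 0.93
tcp_pos: [491.0, -293.4, 311.0]
tool_rot: [-3.141, 0.0, 0.001]
ft_force: [-0.1, -0.2, -0.1]
width: -0.001
```

Request:
jog_arm(moves=[{"jaw": 1,"tx": 0.02,"ty": -0.02,"tz": 0,"wx": 0,"wy": 0,"wz": 0},{"jaw": 1,"tx": 0.04,"ty": -0.04,"tz": 0,"wx": 0,"wy": 0,"wz": 0},{"jaw": 1,"tx": 0.057,"ty": -0.06,"tz": 0,"wx": 0,"wy": 0,"wz": 0},{"jaw": 1,"tx": 0.057,"ty": -0.06,"tz": 0.02,"wx": 0,"wy": 0,"wz": 0},{"jaw": 1,"tx": 0.057,"ty": -0.06,"tz": 0.04,"wx": 0,"wy": 0,"wz": 0},{"jaw": 1,"tx": 0.057,"ty": -0.06,"tz": 0.055,"wx": 0,"wy": 0,"wz": 0},{"jaw": 1,"tx": 0.057,"ty": -0.06,"tz": 0.065,"wx": 0,"wy": 0,"wz": 0},{"jaw": 1,"tx": 0.057,"ty": -0.06,"tz": 0.07,"wx": 0,"wy": 0,"wz": 0},{"jaw": 1,"tx": 0.057,"ty": -0.06,"tz": 0.07,"wx": 0,"wy": 0,"wz": 0},{"jaw": 1,"tx": 0.057,"ty": -0.06,"tz": 0.07,"wx": 0,"wy": 0,"wz": 0}])

```text
time_s: 1.77
tcp_pos: [547.3, -235.6, 241.6]
tool_rot: [3.142, -0.0, 0.0]
ft_force: [0.8, 0.0, -0.1]
width: -0.001
```

```bash
cat > shot.py <<'E'
from plant import grab_frame
import cv2,pickle,sys
import numpy as np
k=sys.argv[1]
S,T=grab_frame("scene"),grab_frame("top")
pickle.dump((S,T),open(f"s{k}.pkl","wb"))
a=cv2.resize(T["color"][190:330,350:510],None,fx=3,fy=3); b=cv2.resize(S["color"][90:230,210:316],None,fx=3,fy=3)
cv2.imwrite(f"pics/m{k}.png",np.hstack([a,b])[:,:,::-1])
E
python3 shot.py 1
```

```text
(no output)
```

View pics/m1.png

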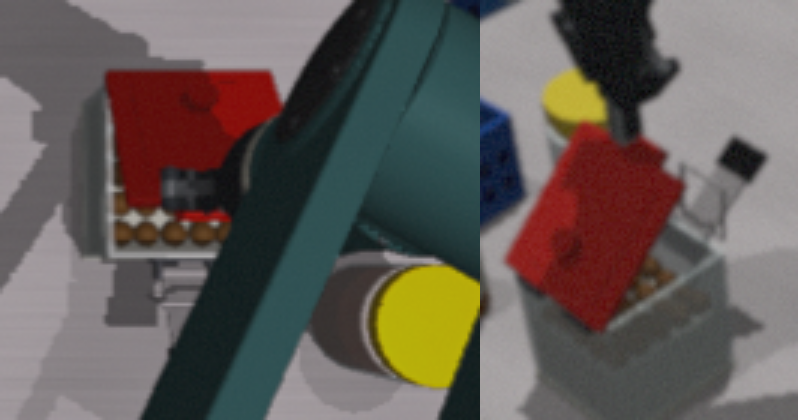

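The scene crop shows the closed fingers just above the middle of the red lid's front edge (crop px 625,140), clear of the lever and jar. Next I push down.

Request:
jog_arm(moves=[{"jaw": 1,"tx": 0,"ty": 0,"tz": 0.005,"wx": 0,"wy": 0,"wz": 0},{"jaw": 1,"tx": 0,"ty": 0,"tz": 0.01,"wx": 0,"wy": 0,"wz": 0},{"jaw": 1,"tx": 0,"ty": 0,"tz": 0.015,"wx": 0,"wy": 0,"wz": 0},{"jaw": 1,"tx": 0,"ty": 0,"tz": 0.02,"wx": 0,"wy": 0,"wz": 0},{"jaw": 1,"tx": 0,"ty": 0,"tz": 0.025,"wx": 0,"wy": 0,"wz": 0},{"jaw": 1,"tx": 0,"ty": 0,"tz": 0.03,"wx": 0,"wy": 0,"wz": 0},{"jaw": 1,"tx": 0,"ty": 0,"tz": 0.035,"wx": 0,"wy": 0,"wz": 0},{"jaw": 1,"tx": 0,"ty": 0,"tz": 0.04,"wx": 0,"wy": 0,"wz": 0},{"jaw": 1,"tx": 0,"ty": 0,"tz": 0.045,"wx": 0,"wy": 0,"wz": 0},{"jaw": 1,"tx": 0,"ty": 0,"tz": 0.05,"wx": 0,"wy": 0,"wz": 0}])

```text
time_s: 2.7
tcp_pos: [547.1, -235.3, 190.7]
tool_rot: [-3.141, -0.0, 0.0]
ft_force: [-1.1, -0.5, 2.0]
width: -0.004
```

Request:
jog_arm(moves=[{"jaw": 1,"tx": 0,"ty": 0,"tz": 0.005,"wx": 0,"wy": 0,"wz": 0},{"jaw": 1,"tx": 0,"ty": 0,"tz": 0.01,"wx": 0,"wy": 0,"wz": 0},{"jaw": 1,"tx": 0,"ty": 0,"tz": 0.015,"wx": 0,"wy": 0,"wz": 0},{"jaw": 1,"tx": 0,"ty": 0,"tz": 0.02,"wx": 0,"wy": 0,"wz": 0},{"jaw": 1,"tx": 0,"ty": 0,"tz": 0.025,"wx": 0,"wy": 0,"wz": 0},{"jaw": 1,"tx": 0,"ty": 0,"tz": 0.03,"wx": 0,"wy": 0,"wz": 0},{"jaw": 1,"tx": 0,"ty": 0,"tz": 0.035,"wx": 0,"wy": 0,"wz": 0},{"jaw": 1,"tx": 0,"ty": 0,"tz": 0.039,"wx": 0,"wy": 0,"wz": 0},{"jaw": 1,"tx": 0,"ty": 0,"tz": 0.042,"wx": 0,"wy": 0,"wz": 0},{"jaw": 1,"tx": 0,"ty": 0,"tz": 0.043,"wx": 0,"wy": 0,"wz": 0}])

```text
time_s: 3.53
tcp_pos: [546.9, -235.2, 147.6]
tool_rot: [-3.141, 0.0, 0.001]
ft_force: [-0.8, 0.0, 0.1]
width: 0.004
```

Request:
jog_arm(moves=[{"jaw": 1,"tx": 0,"ty": 0,"tz": 0.0005,"wx": 0,"wy": 0,"wz": 0},{"jaw": 1,"tx": 0,"ty": 0,"tz": 0.001,"wx": 0,"wy": 0,"wz": 0},{"jaw": 1,"tx": 0,"ty": 0,"tz": 0.0015,"wx": 0,"wy": 0,"wz": 0},{"jaw": 1,"tx": 0,"ty": 0,"tz": 0.002,"wx": 0,"wy": 0,"wz": 0},{"jaw": 1,"tx": 0,"ty": 0,"tz": 0.0025,"wx": 0,"wy": 0,"wz": 0},{"jaw": 1,"tx": 0,"ty": 0,"tz": 0.003,"wx": 0,"wy": 0,"wz": 0},{"jaw": 1,"tx": 0,"ty": 0,"tz": 0.0035,"wx": 0,"wy": 0,"wz": 0},{"jaw": 1,"tx": 0,"ty": 0,"tz": 0.0035,"wx": 0,"wy": 0,"wz": 0},{"jaw": 1,"tx": 0,"ty": 0,"tz": 0.0035,"wx": 0,"wy": 0,"wz": 0},{"jaw": 1,"tx": 0,"ty": 0,"tz": 0.0035,"wx": 0,"wy": 0,"wz": 0}])

```text
time_s: 4.37
tcp_pos: [547.2, -235.3, 145.0]
tool_rot: [3.142, 0.0, 0.0]
ft_force: [-1.1, 0.4, 3.9]
width: -0.002
```

```bash
python3 shot.py 2; python3 -c "
from plant import arm;s=arm.state();print(s['tcp_pos'],s['ft_force'])"
```

```text
[ 547.22946882 -235.37717365  145.03523347] [-0.46646321  1.08789597  4.05524404]
```

View pics/m2.png

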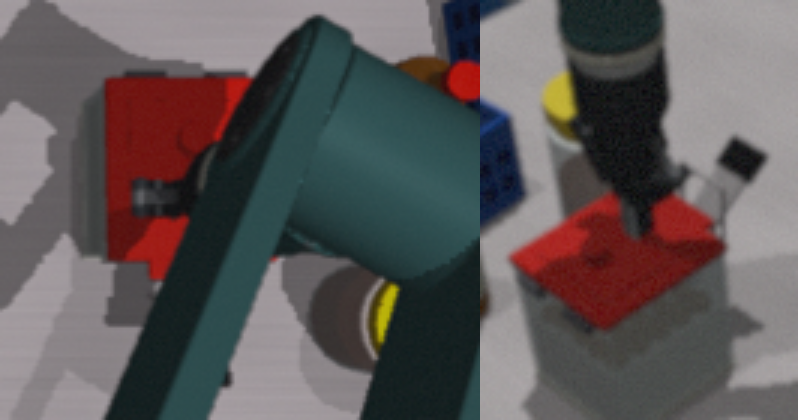

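Lid lies level on the rim (crop px 620,260), tip stopped at z=145 with 4 N; the lever is still open (pad at 742,155). Now I move back, tilt the body away from the loop, and go above the pad.

Request:
jog_arm(moves=[{"jaw": 1,"tx": 0,"ty": 0,"tz": -0.03,"wx": 0,"wy": 0,"wz": 0},{"jaw": 1,"tx": 0,"ty": 0,"tz": -0.06,"wx": 0,"wy": 0,"wz": 0},{"jaw": 1,"tx": -0.01,"ty": 0,"tz": -0.08,"wx": 0,"wy": 0,"wz": 0},{"jaw": 1,"tx": -0.04,"ty": 0,"tz": -0.08,"wx": 0,"wy": 4,"wz": 0},{"jaw": 1,"tx": -0.07,"ty": 0,"tz": -0.08,"wx": 0,"wy": 8,"wz": 0},{"jaw": 1,"tx": -0.1,"ty": 0,"tz": -0.08,"wx": 0,"wy": 12,"wz": 0},{"jaw": 1,"tx": -0.12,"ty": 0,"tz": -0.08,"wx": 0,"wy": 12,"wz": 0},{"jaw": 1,"tx": -0.12,"ty": 0,"tz": -0.06,"wx": 0,"wy": 12,"wz": 0},{"jaw": 1,"tx": -0.12,"ty": 0,"tz": -0.04,"wx": 0,"wy": 12,"wz": 0},{"jaw": 1,"tx": -0.12,"ty": 0,"tz": -0.035,"wx": 0,"wy": 12,"wz": 0}])

```text
time_s: 5.3
tcp_pos: [425.4, -234.3, 177.7]
tool_rot: [-3.123, 0.002, -0.324]
ft_force: [0.3, 0.3, -0.3]
width: 0.0
```

```bash
python3 shot.py 3; python3 -c "
from plant import arm;s=arm.state();print(s['tcp_pos'],s['ft_force'])"
```

```text
[ 426.48048818 -234.66004434  178.74860802] [0.15203702 0.34146392 0.5822739 ]
```

View pics/m3.png

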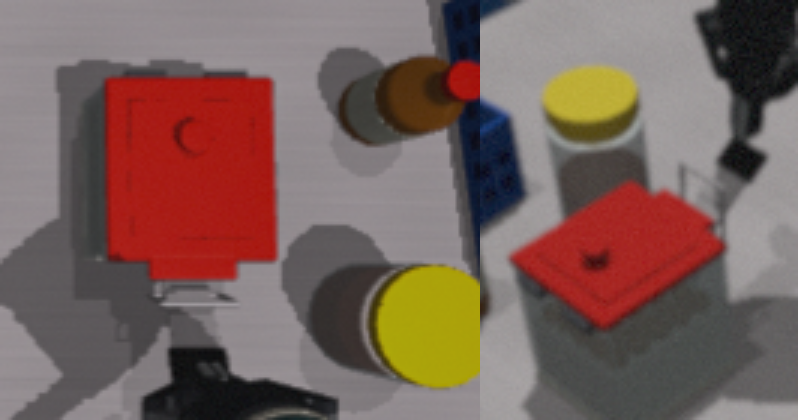

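Lid is flat and shut, and the tip sits right above the black pad (crop px 742,150). Pushing straight down in world axes.

Request:
jog_arm(moves=[{"jaw": 1,"tx": -0.001,"ty": 0,"tz": 0.005,"wx": 0,"wy": 0,"wz": 0},{"jaw": 1,"tx": -0.002,"ty": 0,"tz": 0.01,"wx": 0,"wy": 0,"wz": 0},{"jaw": 1,"tx": -0.003,"ty": 0,"tz": 0.015,"wx": 0,"wy": 0,"wz": 0},{"jaw": 1,"tx": -0.004,"ty": 0,"tz": 0.02,"wx": 0,"wy": 0,"wz": 0},{"jaw": 1,"tx": -0.005,"ty": 0,"tz": 0.025,"wx": 0,"wy": 0,"wz": 0},{"jaw": 1,"tx": -0.006,"ty": 0,"tz": 0.03,"wx": 0,"wy": 0,"wz": 0},{"jaw": 1,"tx": -0.007,"ty": 0,"tz": 0.035,"wx": 0,"wy": 0,"wz": 0},{"jaw": 1,"tx": -0.008,"ty": 0,"tz": 0.04,"wx": 0,"wy": 0,"wz": 0},{"jaw": 1,"tx": -0.0095,"ty": 0,"tz": 0.045,"wx": 0,"wy": 0,"wz": 0},{"jaw": 1,"tx": -0.0105,"ty": 0,"tz": 0.05,"wx": 0,"wy": 0,"wz": 0}])

```text
time_s: 6.23
tcp_pos: [426.8, -235.0, 127.9]
tool_rot: [-3.124, -0.0, -0.327]
ft_force: [-1.8, -0.7, 2.6]
width: 0.0
```

```bash
python3 shot.py 4; python3 -c "
from plant import arm;s=arm.state();print(s['tcp_pos'],s['ft_force'])"
```

```text
[ 426.83784825 -235.01637893  127.71809777] [-0.82140657 -0.14614404  3.48023117]
```

View pics/m4.png

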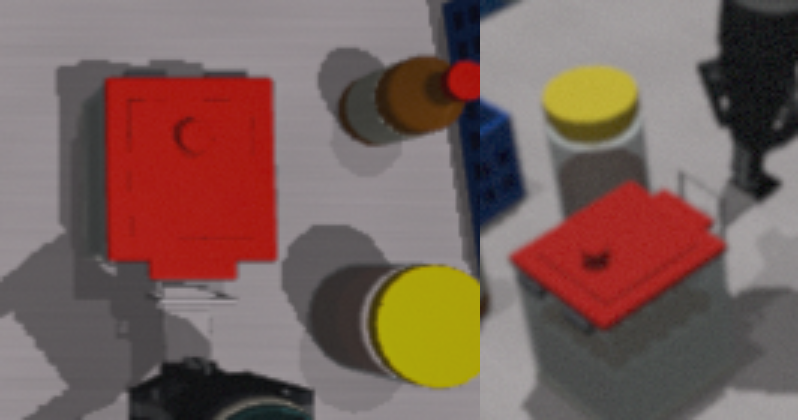

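The lever is following (pad at crop px 752,185), 3.5 N at the tip, bin and lid unmoved. Continuing past the dead point.

Request:
jog_arm(moves=[{"jaw": 1,"tx": -0.001,"ty": 0,"tz": 0.005,"wx": 0,"wy": 0,"wz": 0},{"jaw": 1,"tx": -0.002,"ty": 0,"tz": 0.01,"wx": 0,"wy": 0,"wz": 0},{"jaw": 1,"tx": -0.003,"ty": 0,"tz": 0.015,"wx": 0,"wy": 0,"wz": 0},{"jaw": 1,"tx": -0.004,"ty": 0,"tz": 0.02,"wx": 0,"wy": 0,"wz": 0},{"jaw": 1,"tx": -0.005,"ty": 0,"tz": 0.025,"wx": 0,"wy": 0,"wz": 0},{"jaw": 1,"tx": -0.006,"ty": 0,"tz": 0.03,"wx": 0,"wy": 0,"wz": 0},{"jaw": 1,"tx": -0.007,"ty": 0,"tz": 0.035,"wx": 0,"wy": 0,"wz": 0},{"jaw": 1,"tx": -0.008,"ty": 0,"tz": 0.04,"wx": 0,"wy": 0,"wz": 0},{"jaw": 1,"tx": -0.0095,"ty": 0,"tz": 0.045,"wx": 0,"wy": 0,"wz": 0},{"jaw": 1,"tx": -0.0105,"ty": 0,"tz": 0.05,"wx": 0,"wy": 0,"wz": 0}])

```text
time_s: 7.17
tcp_pos: [427.2, -235.1, 76.9]
tool_rot: [-3.124, -0.0, -0.328]
ft_force: [-0.4, -0.6, -0.6]
width: -0.003
```

```bash
python3 shot.py 5; python3 -c "
from plant import arm;s=arm.state();print(s['tcp_pos'],s['ft_force'])"
```

```text
[ 426.8557237  -234.77721266   76.61865883] [-0.09011571  0.60494774  0.60991799]
```

View pics/m5.png

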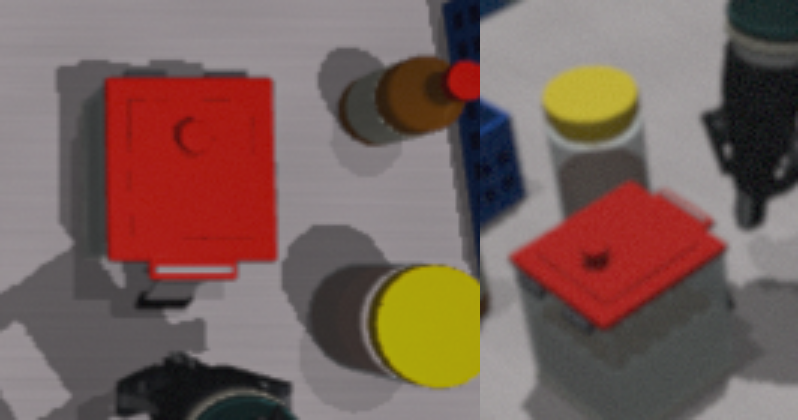

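The lever has snapped: the pad now hangs close to the bin front (crop px 165,298), the loop is hooked over the lip (193,270), and the force is nil. Retreating along the tool axis.

Request:
jog_arm(moves=[{"jaw": 1,"tx": 0,"ty": 0,"tz": -0.02,"wx": 0,"wy": 0,"wz": 0},{"jaw": 1,"tx": 0,"ty": 0,"tz": -0.04,"wx": 0,"wy": 0,"wz": 0},{"jaw": 1,"tx": 0,"ty": 0,"tz": -0.07,"wx": 0,"wy": 0,"wz": 0},{"jaw": 1,"tx": 0,"ty": 0,"tz": -0.1,"wx": 0,"wy": 0,"wz": 0},{"jaw": 1,"tx": 0,"ty": 0,"tz": -0.13,"wx": 0,"wy": 0,"wz": 0},{"jaw": 1,"tx": 0,"ty": 0,"tz": -0.15,"wx": 0,"wy": 0,"wz": 0},{"jaw": 1,"tx": 0,"ty": 0,"tz": -0.16,"wx": 0,"wy": 0,"wz": 0},{"jaw": 1,"tx": 0,"ty": 0,"tz": -0.16,"wx": 0,"wy": 0,"wz": 0},{"jaw": 1,"tx": 0,"ty": 0,"tz": -0.16,"wx": 0,"wy": 0,"wz": 0},{"jaw": 1,"tx": 0,"ty": 0,"tz": -0.16,"wx": 0,"wy": 0,"wz": 0}])

```text
time_s: 8.1
tcp_pos: [393.8, -234.8, 233.3]
tool_rot: [-3.124, 0.0, -0.327]
ft_force: [-0.3, 0.1, 0.4]
width: 0.002
```

Run:
```python
from plant import arm, grab_frame
import cv2,pickle,numpy as np
f=grab_frame("top"); g=pickle.load(open("top.pkl","rb"))
cv2.imwrite("pics/end.png",f["color"][:,:,::-1])
for n,(x0,x1,y0,y1) in dict(blue=(175,265,190,310),shaker=(295,320,290,320),tin=(275,345,140,200),bowl=(100,160,200,260),yellow=(450,520,265,325)).items():
    print(n,np.abs(f["color"][y0:y1,x0:x1].astype(int)-g["color"][y0:y1,x0:x1]).mean().round(1))
s=arm.state();print(s['tcp_pos'],s['ft_force'])
```

```text
blue 2.4
shaker 37.7
tin 2.7
bowl 2.3
yellow 7.7
[ 393.66819724 -234.67820456  232.96248284] [-0.5877786   0.93015623  0.81518193]
```

View pics/end.png

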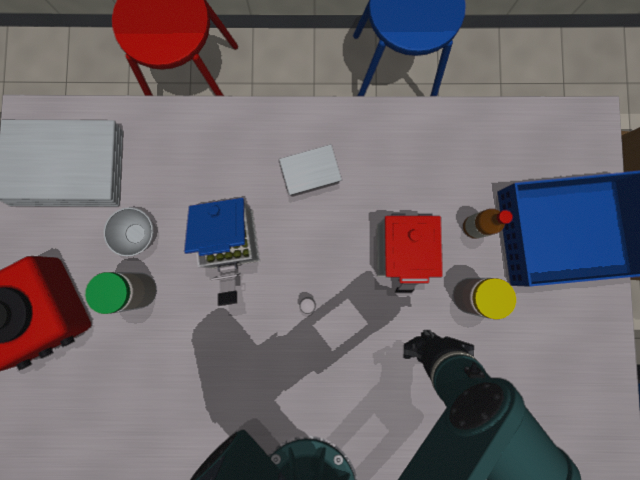

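Red lid is shut, its lever tucked under the lip (405,290), and everything else is where it was. The shaker is still at (307,305); only the shadow on it changed.

```bash
python3 -c "
from plant import arm;print(arm.job_done())"
```

```text
the job is handed in; nothing more can be done
None
```

The red-lidded bin is closed and locked, and I handed the job in at about 8 s on the robot's clock; the hand-in reports no verdict.

- **Lid:** I pushed it down with the shut fingers until the tip stopped at z = 145 mm with about 4 N. The picture showed it lying level on the rim with the lever still open.
- **Lever:** I tilted the tool 12° and pushed the pad straight down. The force was about 3.5 N on the way down and dropped to about 0 once the lever snapped. The picture then showed the wire loop hooked over the lip and the pad against the bin's front.
- **Last checks:** After backing off, the fingers are clear of everything and read about zero force. The last top picture shows the red bin in place and the blue bin still open and unmoved. The bystanders look unmoved by eye.
- **What disagreed:** The image comparison flagged the shaker (37.7, against about 2 to 3 for the blue bin, tin and bowl). I put that down to the arm's shadow, because it still sits at the same pixel (307, 305). The yellow jar came out a little high (7.7), but it looks unmoved too.
- **Not measured:** I judged the lid and lever from the pictures and forces, not from joint angles. I did not run the image comparison on the green jar or the bottle.

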